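Find the hidden catch and open the stone drawer

ROBOT

A 6-joint arm with a two-finger parallel gripper is mounted at the origin on the work surface. World frame = base frame: x ahead of the robot, y to its left, z up, the work surface at z = 0. Lengths are in m, angles in degrees, forces in N, time in s.
With the tool pointing down it reaches from about 0.375 to 0.9 m from the base axis. Payload 3.1 kg.
Tool frame: the origin (TCP) lies at the very end of the fingers, on their centre line; the grasp point (between the pads) lies 19 mm behind it (grip_point_offset is the distance from the TCP to the grasp point, in m); y points along the fingers, x is the direction in which the jaws open and shut, and the axes are right-handed (so a half turn about y gives the same grasp; the last joint's range is limited). The gripper opens to 87 mm and grips with 3 to 60 N. Pads are 19 mm wide; open, the fingers measure 117 mm over their backs; the gripper's body (75 mm by 190 mm) begins 51 mm behind the grasp point.
Start: joints at [66.95, 30.224, 82.088, -0, 67.689, -10.227], TCP at [0.139, 0.609, 0.223] pointing down, gripper open.
Joint ranges: [-176.69, 176.69], [-43.24, 126.21], [12.49, 139.97], [-82, 262], [0, 151.66], [-163.58, 163.58]. Speed limits (degrees/s): [159.86, 159.86, 180, 180, 180, 180].

INTERFACE

Orientations are given as a 3x3 rotation matrix whose columns are the frame's x, y, z axes.
In Python, from rig import * gives the robot as it stands.
- The arm moves only by the tool send_rows, never from a script. Its argument "moves" is text: rows parted by semicolons, each of 5 numbers parted by spaces: the finger opening in mm, from 0 to 87, then the shift along the tool's x, y, z in mm, then the turn about the tool's y in degrees. In form: fingers dx dy dz yaw; .... A call has 1 to 20 rows; each row shifts and turns the commanded pose from where the row before left it, along the tool's axes as they then stand; what a row does not reach is not made up. A row lasts 1/12 s, in which the tool goes at most 41.7 mm and 7.16 degrees, less where a joint would pass 70% of its speed; a pose out of reach is approached as far as the arm can. A call is refused whole if a number of a shift passes 41.7 or a number of a turn 7.16, either way. A call with a gripper value outside its range is refused whole. The fingers move at their own pace and stop on an object; the grip force is fixed at half the most. Time passes only in rows, so rows that do not move let the fingers close. It gives the time, the measured TCP pose, the force and the opening at its end, in the units of the state.
- read_state(): the state, without advancing time (a new reading comes with each control period).
- capture(name): name is "scene" or "top" or "wrist"; returns a dict with "image" (384x512x3 uint8, blue, green, red), "z_map" (384x512 float32, m along the optical axis (not along the pixel's ray), 0 where there is no reading), "mtx" (3x3 intrinsics, pixels), "distortion" ([k1, k2, p1, p2, k3] as OpenCV has them; the pictures are not rectified), "origin" and "rotation" of the camera in the world; the wrist camera has in their place "tool_from_camera" (4x4, takes a point from camera to tool coordinates, whose origin is the TCP and whose axes are the tool frame's). Camera axes: x right, y up, looking along -z (the intrinsics and any distortion apply to the point x, -y, -z); pixel columns grow to the right and rows downward; lengths in m; the calibration is good to about 2 mm. A picture is of the moment at which its call begins: read the wrist's pose just before it.
- hand_in(): hands the job in, once; it reports no verdict.
Trained networks look in a picture, given as the dict that the camera call returned (one of the last four; its "shot" number tells which), for a name from the list of things; names that differ only in an ending like _2 or _b are one class to them, and where a whole thing is asked for, a point or a joint stands for the part that bears it (a point fixed in the world has none). Each returns a list of dicts, best first, with "p" (0 to 1); they miss things now and then, are a little off and sometimes report something else, mostly with a low value. They report only what shows in the picture. A call takes as long as a camera call. They do not tell look-alikes from the thing itself.
- search_frame(picture, name): "bbox" ([left, top, right, bottom] in pixels, round what is visible of it).
- masks_of(picture, name): "region" (384x512 bool, what is visible of it) and "bbox" ([left, top, right, bottom] in pixels, round what is visible of it).
- mark_of(picture, name): "pixel" ([row, column] in pixels: a listed point, or the origin of a listed thing).
The state is a dict: "time_s": time; "joint_positions": joint angles; "qvel": joint speeds; "tau": joint torques, N m; "position": TCP position; "tcp_rot": TCP orientation; "force": force on the tool from outside, world axes, zero at the start; "moment": the same for the moment, N m; "opening": opening from 0.0 (shut) to 1.0 (fully open).
Only numpy, scipy, OpenCV 4.12 (cv2) and the standard library are available. Lean on these libraries where they do the work, as an engineer would, in place of code of your own. Each camera call takes 0.05 s, during which the arm holds its last target. There are 200 camera calls.

TASK

The blue drawer of the grey stone cabinet is locked by a hidden catch that lies flush, and cannot be seen, somewhere along the floor of the groove in the cabinet's top. Take the red-handled release key from its wooden stand, slide its tip along the groove until it drops in and pushes the catch fully down, put the key back upright in its stand, and pull the drawer most of the way open. Leave everything else on the bench where it is, and let go at the end.

Things in the scene. Friction and masses are not known exactly. Their poses are not given: they have to be found in the camera images.
- cabinet: Grey steel benchtop cabinet fixed to the table, 180 deep (x) x 240 wide (y) x 120 mm high. Origin: on the table under the middle of the groove; +x points to its back, y along its width, z up. Its top is flat at 120 mm, from 95 mm in front of the origin to 85 mm behind. The locked drawer is the upper one at the front (-x) face, the lower front is a dummy
- groove (a point): Middle of the floor of the groove in the cabinet's top, 116 mm above the table, axes as the cabinet's. Groove: 104 mm along y, 14 wide, 4 deep. The catch fills its width and 16 mm of its length, flush and of the same look, its middle within 30 mm either way of this point. Pushed with more than about 1.5 N it sinks up to 12 mm and stays down; fingers are too wide to push it
- key_grip (a point): Centre of the release key's red square handle (22 x 22 mm, 80 mm long, faces along this point's x and y). The key stands upright, z up, 140 mm long, about 0.11 kg; below the handle a steel rod, 8 mm in diameter and 60 mm long, flat-ended
- key_tip (a point): The flat lower end of the key's rod, 100 mm below key_grip along the key's z
- stand_hole (a point): Mouth of the hole in the top of the key's wooden stand (80 x 80 mm, 70 mm high, fixed). The hole is upright, 14 mm in diameter, 64 mm deep, its rim chamfered 3 mm. The key hangs in it with its rod inside and the handle's underside resting on the stand's top, so key_grip is then 40 mm above this point
- drawer_handle (a point): Middle of the drawer's handle bar: a round steel bar, 10 mm in diameter, 90 mm long along the cabinet's y between two posts, 45 mm in front (-x) of the drawer's face and 90 mm above the table; the cabinet's top is 30 mm higher. Can be pinched from above
- drawer (a joint): How far the drawer is pulled out along the cabinet's -x, in m: 0 shut, 0.08 fully open. Needs about 2 to 4 N. While locked it gives less than 5 mm; the catch frees it once pushed 9 mm down
- jar: Bystander: amber glass jar, 56 mm wide, 70 mm high; origin under its centre
- brush: Bystander: bench brush lying down, 190 mm long along its x
- hammer: Bystander: chasing hammer lying down, 200 mm long along its x
- block: Bystander: steel bench block, 80 x 80 x 25 mm; origin under its centre
- ringclamp: Bystander: wooden ring clamp lying down, 110 x 30 x 26 mm; origin under its centre
- tin: Bystander: round aluminium tin, 48 mm wide, 28 mm high, standing on the cabinet's top behind the groove; origin under its centre
Things that resemble listed ones, but are neither listed nor needed, are in the scene too. Of the things that look like the part that bears key_grip, the smaller one is meant.

How it is judged:
By the outcome, as a careful person would: the job done as asked, in the order asked, and still so for the second after the job is handed in, with the robot touching nothing.
It also fails if it takes over 64 s, if anything falls off the work surface, if the arm or the gripper's body presses on something with over 40 N, if the wrist force passes 120 N, or if a joint passes its speed limit or range.

## Working session

There is one attempt and no reset: what is moved stays moved. The work goes in short steps, Python scripts to look and compute and a tool call to move; the robot and the scene stay as the last step left them, time stands still between calls to the robot, and variables do not carry over. Pictures are saved under pics/ and viewed, about 8 in all and at most 12, crops included, and the job is handed in when it is done.

Besides the shell and the picture viewer there is one more tool, called after "Request:" by a JSON object that holds its "api" and its "payload". send_rows: Moves the arm, as the interface text tells. Its arguments: {"type":"object","properties":{"moves":{"type":"string"}},"required":["moves"]}

```bash
ls; mkdir -p pics
cat > h.py <<'E'
from rig import *
import numpy as np, cv2
def pose(c,s=None):
    if 'origin' in c: return np.array(c['rotation']),np.array(c['origin'])
    T=np.array(c['tool_from_camera']);R=np.array(s['tcp_rot']);p=np.array(s['position'])
    return R@T[:3,:3],R@T[:3,3]+p
def w(c,rc,s=None,z=None):
    "pixel [row,col] -> world, by depth or on plane z"
    r,cc=rc
    u=cv2.undistortPoints(np.array([[[cc,r]]],float),np.array(c['mtx'],float),np.array(c['distortion'],float))[0,0]
    d=np.array([u[0],-u[1],-1.]);R,o=pose(c,s)
    if z is None:
        k=c['z_map'][max(0,int(r)-1):int(r)+2,max(0,int(cc)-1):int(cc)+2];k=k[k>0]
        if len(k)==0: return np.full(3,np.nan)
        t=np.median(k)
    else: t=(z-o[2])/(R@d)[2]
    return o+R@d*t
def cloud(c,s=None):
    v,u=np.nonzero(c['z_map']>0)
    q=cv2.undistortPoints(np.stack([u,v],1).astype(float)[:,None],np.array(c['mtx'],float),np.array(c['distortion'],float))[:,0]
    d=np.c_[q[:,0],-q[:,1],-np.ones(len(q))]*c['z_map'][v,u][:,None]
    R,o=pose(c,s);P=np.full(c['z_map'].shape+(3,),np.nan);P[v,u]=d@R.T+o
    return P
E
python3 - <<'E'
from h import *
np.set_printoptions(precision=3,suppress=True)
s=read_state();print({k:s[k] for k in('time_s','position','tcp_rot','force','opening')})
for n in('scene','top'):
    c=capture(n);cv2.imwrite(f'pics/{n}0.png',c['image'])
    print(n,c['origin'])
    for t in('cabinet','groove','key_grip','key_tip','stand_hole','drawer_handle','jar','tin','block','brush','hammer','ringclamp'):
        for m in mark_of(c,t)[:3]:
            if m['p']>.2: print(t,round(m['p'],2),np.round(m['pixel']),w(c,m['pixel']))
E
```

```text
pics
{'time_s': 0.0, 'position': array([0.138, 0.609, 0.222]), 'tcp_rot': array([[ 0.222, -0.001, -0.975],
       [ 0.975, -0.002,  0.222],
       [-0.002, -1.   ,  0.   ]]), 'force': array([0.525, 0.946, 0.709]), 'opening': 0.9992838710924772}
scene [1.281 0.086 1.102]
cabinet 0.63 [245. 236.] [0.731 0.01  0.121]
groove 0.75 [226. 234.] [ 0.674 -0.001  0.115]
key_grip 0.67 [126. 124.] [ 0.392 -0.337  0.161]
key_grip 0.49 [163. 124.] [ 0.498 -0.32   0.127]
key_tip 0.63 [157. 138.] [ 0.373 -0.335  0.002]
stand_hole 0.65 [174. 126.] [ 0.497 -0.327  0.076]
drawer_handle 0.43 [189. 229.] [ 0.541 -0.029  0.093]
jar 0.74 [220. 382.] [0.568 0.401 0.026]
tin 0.54 [243. 262.] [0.735 0.074 0.147]
block 0.89 [177. 208.] [ 0.451 -0.103  0.026]
brush 0.96 [185. 357.] [0.446 0.34  0.019]
hammer 0.92 [249. 127.] [ 0.71  -0.284  0.027]
hammer 0.48 [184. 290.] [0.465 0.141 0.029]
ringclamp 0.8 [185. 287.] [0.463 0.133 0.024]
top [0.352 0.019 1.321]
cabinet 0.92 [158. 260.] [0.65  0.01  0.118]
groove 0.74 [220. 380.] [ 0.482 -0.311  0.105]
groove 0.69 [149. 260.] [0.675 0.01  0.116]
key_grip 0.78 [259. 393.] [ 0.377 -0.326  0.159]
key_grip 0.57 [217. 387.] [ 0.484 -0.317  0.152]
key_tip 0.61 [257. 380.] [ 0.386 -0.337 -0.001]
stand_hole 0.68 [220. 380.] [ 0.481 -0.309  0.118]
jar 0.81 [205. 124.] [0.532 0.394 0.048]
jar 0.74 [131. 234.] [0.716 0.079 0.148]
block 0.63 [240. 301.] [ 0.434 -0.105  0.026]
brush 0.73 [241. 140.] [0.431 0.351 0.02 ]
hammer 0.83 [147. 357.] [ 0.706 -0.277  0.023]
hammer 0.23 [242. 300.] [ 0.431 -0.105  0.026]
ringclamp 0.71 [236. 212.] [0.445 0.144 0.026]
```

Run:
```python
import cv2
a=cv2.imread('pics/scene0.png');
b=cv2.imread('pics/top0.png')
cv2.imwrite('pics/v1.png',cv2.resize(a[80:300,60:430],None,fx=2.1,fy=2.1,interpolation=2))
cv2.imwrite('pics/v2.png',cv2.resize(b[90:310,90:450],None,fx=2.2,fy=2.2,interpolation=2))
```

```text
(no output)
```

View pics/v1.png

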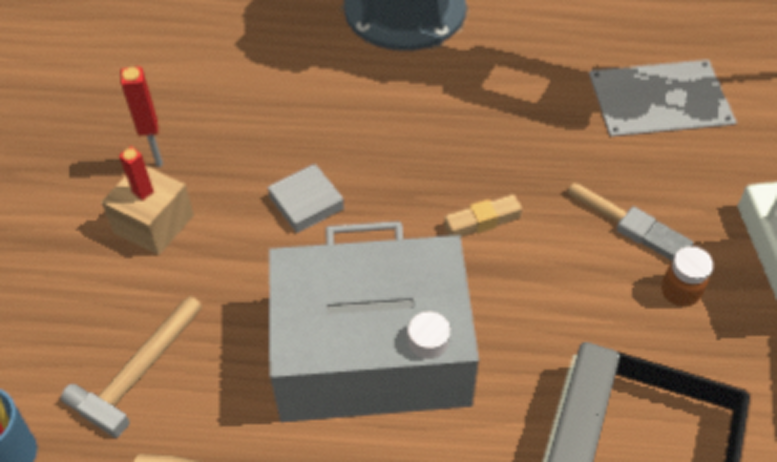

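View pics/v2.png

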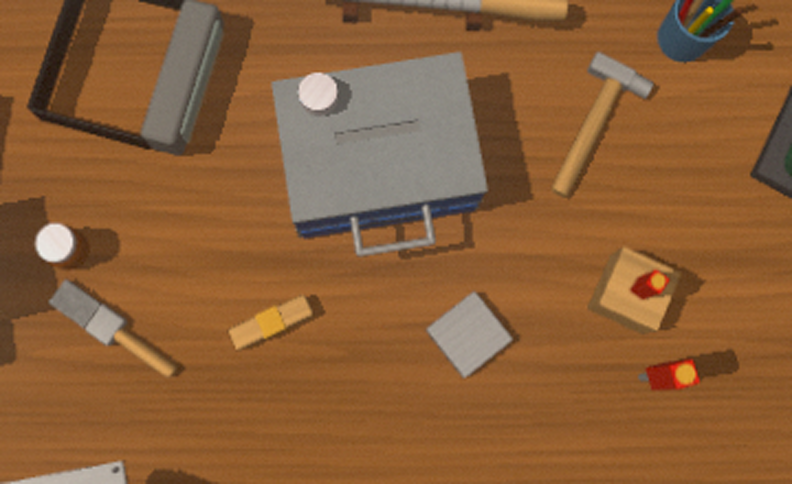

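Two red handles: a taller one standing free at scene (126,124) / top (259,393), and the smaller one in the wooden stand at scene (163,124) / top (217,387). The key is the one in the stand. I also see the cabinet, with its blue front facing the robot and the groove at scene (226,234), and the tin at (243,262).

Run:
```python
from h import *
np.set_printoptions(precision=4,suppress=True)
for n in('top','scene'):
    c=capture(n);P=cloud(c);X,Y,Z=P[...,0],P[...,1],P[...,2]
    def rect(m,l,plane=None):
        pts=P[m][:,:2].astype(np.float32)
        if len(pts)<8: print(n,l,len(pts));return
        print(n,l,len(pts),cv2.minAreaRect(pts*1000), 'z',np.percentile(P[m][:,2],[5,50,95]))
    rect((abs(Z-.12)<.006)&(abs(X-.68)<.14)&(abs(Y)<.16),'cabtop')
    rect((abs(Z-.07)<.006)&(abs(X-.485)<.07)&(abs(Y+.315)<.07),'stand')
    rect((abs(Z-.150)<.005)&(abs(X-.485)<.035)&(abs(Y+.315)<.06),'keytop')
    rect((Z>.09)&(abs(X-.485)<.045)&(abs(Y+.315)<.06),'keyall')
    rect((Z>.07)&(abs(X-.38)<.045)&(abs(Y+.33)<.06),'big')
    rect((abs(Z-.09)<.012)&(X<.58)&(abs(Y)<.1)&(X>.48),'handle')
    for t in('groove','drawer_handle','key_grip','stand_hole'):
        for m in mark_of(c,t)[:2]: print(t,round(m['p'],2),w(c,m['pixel'],z={'groove':.116,'drawer_handle':.09,'key_grip':.11,'stand_hole':.07}[t]))
    cv2.imwrite(f'pics/{n}1.png',c['image'])
```

```text
top cabtop 5414 ((668.3231201171875, 4.645660400390625), (183.03724670410156, 241.23728942871094), 9.131224632263184) z [0.1159 0.1198 0.1237]
top stand 675 ((484.25128173828125, -322.7972106933594), (80.06517791748047, 81.34136199951172), 64.3584213256836) z [0.066  0.0699 0.0738]
top keytop 66 ((484.8561096191406, -321.68896484375), (23.010242462158203, 22.00707244873047), 56.932762145996094) z [0.1463 0.1504 0.1534]
top keyall 131 ((484.4516296386719, -321.2460021972656), (23.311254501342773, 23.16840362548828), 56.932762145996094) z [0.098  0.1465 0.1535]
top big 262 ((374.2101135253906, -337.9988098144531), (29.12954330444336, 31.618770599365234), 15.588457107543945) z [0.093  0.1796 0.1883]
top handle 301 ((549.6732788085938, 17.054580688476562), (51.24349594116211, 160.9644775390625), 8.253366470336914) z [0.0851 0.094  0.0997]
groove 0.96 [0.675  0.0089 0.116 ]
drawer_handle 0.91 [ 0.5354 -0.0124  0.09  ]
drawer_handle 0.47 [ 0.4993 -0.3295  0.09  ]
key_grip 0.74 [0.4219 0.3281 0.11  ]
key_grip 0.71 [ 0.4983 -0.3269  0.11  ]
stand_hole 0.85 [ 0.4815 -0.3308  0.07  ]
scene cab
[... 352 characters left out ...]
, 22.437442779541016), 55.86040115356445) z [0.1466 0.1508 0.1539]
scene keyall 196 ((487.149169921875, -323.6965637207031), (23.25821876525879, 24.329147338867188), 49.292449951171875) z [0.0946 0.1307 0.1534]
scene big 387 ((378.03363037109375, -341.11175537109375), (36.61449432373047, 30.020410537719727), 13.077381134033203) z [0.0894 0.15   0.1884]
scene handle 161 ((545.6452026367188, -15.503582000732422), (31.75513458251953, 99.10991668701172), 9.663829803466797) z [0.0896 0.0941 0.0984]
groove 0.76 [0.6713 0.0092 0.116 ]
drawer_handle 0.53 [ 0.5461 -0.0169  0.09  ]
key_grip 0.65 [ 0.3547 -0.3561  0.11  ]
key_grip 0.64 [ 0.4798 -0.3244  0.11  ]
stand_hole 0.89 [ 0.4929 -0.3301  0.07  ]
```

Request:
{"api": "send_rows", "payload": {"moves": "50 0 0 0 6.7; 50 0 0 0 6.7; 50 0 0 0 6.7; 50 -13.5 0 -37.2 0; 50 -13.5 0 -37.2 0; 50 -13.5 0 -37.2 0; 50 -13.5 0 -37.2 0; 50 -13.5 0 -37.2 0; 50 -13.5 0 -37.2 0; 50 -13.5 0 -37.2 0; 50 -13.5 0 -37.2 0; 50 -13.5 0 -37.2 0; 50 -13.5 0 -37.2 0; 50 -13.5 0 -37.2 0; 50 -13.5 0 -37.2 0; 50 -13.5 0 -37.2 0"}}

```text
time_s: 3.13
position: [0.4503, 0.1975, 0.2229]
tcp_rot: [[0.544, 0.001, -0.839], [0.839, 0.0, 0.544], [0.001, -1.0, -0.0]]
force: [0.9, 0.1, -1.0]
opening: 0.578
```

Request:
{"api": "send_rows", "payload": {"moves": "50 -30 0 -22.4 0; 50 -30 0 -22.4 0; 50 -30 0 -22.4 0; 50 -30 0 -22.4 0; 50 -30 0 -22.4 0; 50 -30 0 -22.4 0; 50 -30 0 -22.4 0; 50 -30 0 -22.4 0; 50 -30 0 -22.4 0; 50 -30 0 -22.4 0; 50 -30 0 -22.4 0; 50 -30 0 -22.4 0; 50 -30 0 -22.4 0; 50 -30 0 -22.4 0; 50 0 0 0 0; 50 0 0 0 0"}}

```text
time_s: 4.47
position: [0.4841, -0.3259, 0.2223]
tcp_rot: [[0.546, 0.0, -0.838], [0.838, -0.0, 0.546], [0.0, -1.0, -0.0]]
force: [-0.6, 0.4, -0.2]
opening: 0.574
```

```bash
cat >> h.py <<'E'
np.set_printoptions(precision=4,suppress=True)
def go(t,s=None):
    "world target TCP -> tool-axis shift mm, and yaw now"
    s=s or read_state();R=np.array(s['tcp_rot']);x=R[:,0]
    print('t',round(s['time_s'],2),'tcp',s['position'],'yaw',np.degrees(np.arctan2(x[1],x[0])).round(2),'F',s['force'],'op',round(s['opening'],3),
      'shift',(R.T@(np.array(t)-s['position'])*1000).round(1))
E
python3 - <<'E'
from h import *
s=read_state();c=capture('wrist');cv2.imwrite('pics/w1.png',cv2.resize(c['image'],None,fx=1.3,fy=1.3))
go([.486,-.323,.095],s)
P=cloud(c,s);Z=P[...,2]
for lo,hi,l in((.143,.157,'keytop'),(.066,.074,'stand')):
    m=(Z>lo)&(Z<hi)&(abs(P[...,0]-.486)<.06)&(abs(P[...,1]+.323)<.06)
    if m.sum()>9: print(l,m.sum(),cv2.minAreaRect(P[m][:,:2].astype(np.float32)*1000))
for t in('key_grip','stand_hole'):
    for m in mark_of(c,t)[:2]: print(t,m['p'],m['pixel'],w(c,m['pixel'],s))
E
```

```text
t 4.47 tcp [ 0.4841 -0.3259  0.2223] yaw 56.89 F [-0.5551  0.352  -0.2288] op 0.574 shift [  3.5 127.3   0. ]
keytop 678 ((485.4091796875, -323.372802734375), (21.997968673706055, 22.064481735229492), 53.56803894042969)
stand 4129 ((485.7281799316406, -323.4623107910156), (80.21781158447266, 80.47996520996094), 64.712890625)
key_grip 0.96 [99.8, 170.2] [ 0.3856 -0.3289  0.1853]
key_grip 0.84 [189.9, 259.6] [ 0.4777 -0.317   0.1457]
stand_hole 0.59 [180.6, 256.9] [ 0.4763 -0.3185  0.1069]
```

View pics/w1.png

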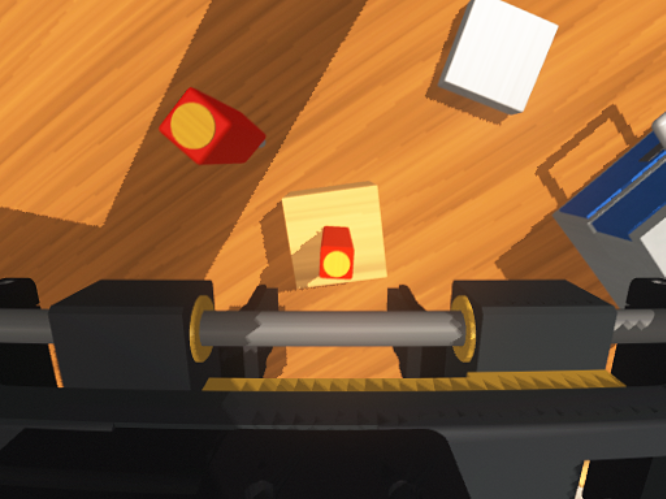

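The smaller red key in the stand shows at (335,262) of the wrist picture. The big look-alike is at (195,125), clear of the gripper.

Request:
{"api": "send_rows", "payload": {"moves": "50 2.9 0 0 3.3; 50 0 32 0 0; 50 0 32 0 0; 50 0 32 0 0; 50 0 22 0 0; 50 0 10 0 0; 50 0 0 0 0; 15 0 0 0 0; 15 0 0 0 0; 15 0 0 0 0; 15 0 0 0 0; 15 0 0 0 0; 15 0 0 0 0; 15 0 0 0 0"}}

```text
time_s: 5.78
position: [0.4862, -0.3219, 0.0956]
tcp_rot: [[0.591, 0.001, -0.807], [0.807, -0.001, 0.591], [-0.0, -1.0, -0.002]]
force: [0.5, -0.4, 5.1]
opening: 0.251
```

Request:
{"api": "send_rows", "payload": {"moves": "15 0 -8 0 0; 15 0 -15 0 0; 15 0 -28 0 0; 15 0 -28 0 0; 15 0 -28 0 0; 15 0 -28 0 0; 15 0 0 0 0; 15 0 0 0 0"}}

```text
time_s: 6.45
position: [0.4864, -0.3218, 0.2314]
tcp_rot: [[0.591, 0.003, -0.807], [0.807, -0.003, 0.591], [-0.0, -1.0, -0.004]]
force: [-0.0, 0.5, -1.6]
opening: 0.251
```

Run:
```python
from h import *
s=read_state();c=capture('scene')
go([.673,.006,.23],s)
cv2.imwrite('pics/s2.png',cv2.resize(c['image'][60:300,60:300],None,fx=2.4,fy=2.4,interpolation=2))
P=cloud(c);Z=P[...,2]
m=(abs(P[...,0]-s['position'][0])<.008)&(abs(P[...,1]-s['position'][1])<.008)&(Z<.27)
print(np.percentile(Z[m],[0,5,50]))
# groove by top depth: cells ~4 mm below
c=capture('top');P=cloud(c)
g=cv2.cvtColor(c['image'],cv2.COLOR_BGR2GRAY);cv2.imwrite('pics/g2.png',cv2.resize(c['image'][110:200,200:320],None,fx=6,fy=6,interpolation=2))
```

```text
t 6.45 tcp [ 0.4864 -0.3218  0.2314] yaw 53.78 F [-0.0248  0.5283 -1.6403] op 0.251 shift [374.7   1.1  43.1]
[0.0535 0.0683 0.1662]
```

View pics/s2.png

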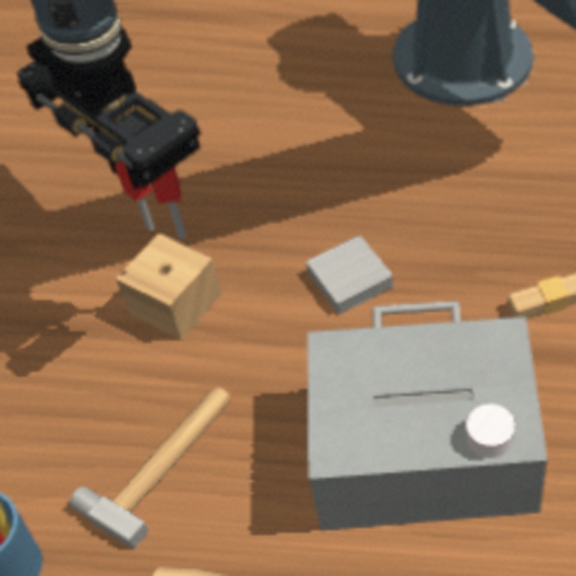

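Request:
{"api": "send_rows", "payload": {"moves": "15 0 0 0 -6.46; 15 0 0 0 -6.46; 15 0 0 0 -6.46; 15 0 0 0 -6.46; 15 0 0 0 -6.46; 15 0 0 0 -6.46; 15 0 0 0 -6.44; 15 29.4 0 -26.6 0; 15 29.4 0 -26.6 0; 15 29.4 0 -26.6 0; 15 29.4 0 -26.6 0; 15 29.4 0 -26.6 0; 15 29.4 0 -26.6 0; 15 29.4 0 -26.6 0; 15 29.4 0 -26.6 0; 15 29.4 0 -26.6 0; 15 29.4 0 -26.6 0; 15 0 0 0 0; 15 0 0 0 0"}}

```text
time_s: 8.13
position: [0.7019, 0.0133, 0.2263]
tcp_rot: [[-0.16, -0.005, -0.987], [0.987, 0.001, -0.16], [0.001, -1.0, 0.005]]
force: [0.0, -1.3, -1.7]
opening: 0.248
```

Run:
```python
from h import *
s=read_state();c=capture('wrist');cv2.imwrite('pics/w3.png',cv2.resize(c['image'],None,fx=1.3,fy=1.3))
np.savez('w3.npz',**{k:np.array(v) for k,v in c.items()},R=s['tcp_rot'],p=s['position'])
go([.6736,.0058,.2314],s)
P=cloud(c,s);Z=P[...,2]
m=(abs(Z-.12)<.003);print(m.sum(),np.median(Z[m]))
for t in('groove',):
    for q in mark_of(c,t)[:2]: print(t,q['p'],q['pixel'],w(c,q['pixel'],s,z=.116))
C=np.array([.6736,.0058]);a=np.radians(9);ex=np.array([np.cos(a),np.sin(a)]);ey=np.array([-ex[1],ex[0]])
L=(P[...,:2]-C);lx=L@ex;ly=L@ey
for y0 in(-60,-40,-20,0,20,40,60):
    r=[]
    for x0 in range(-24,25,2):
        k=(abs(lx*1000-x0)<1.5)&(abs(ly*1000-y0)<8)&(Z<.124)&(Z>.1);r.append(round(1000*np.median(Z[k]),1) if k.sum()>3 else 0)
    print(y0,r)
top=(abs(Z-.12)<.0025)
print('front edge lx',np.nanpercentile(lx[top],[.2,1]),'ly',np.nanmin(ly[top]),np.nanmax(ly[top]))
# front edge fit
```

```text
t 8.13 tcp [0.7019 0.0133 0.2263] yaw 99.21 F [ 0.0494 -1.2808 -1.6869] op 0.248 shift [-2.8 -4.9 29.2]
40031 0.12094162641430223
groove 0.86 [164.8, 251.4] [0.6756 0.0054 0.116 ]
-60 [np.float64(121.0), np.float64(121.0), np.float64(120.8), np.float64(120.9), np.float64(121.0), np.float64(121.0), np.float64(121.3), np.float64(120.8), np.float64(121.0), np.float64(121.1), np.float64(120.9), np.float64(120.8), np.float64(120.9), np.float64(121.0), np.float64(120.8), np.float64(121.0), np.float64(121.0), np.float64(120.8), np.float64(120.8), np.float64(120.8), np.float64(121.0), np.float64(120.9), np.float64(121.1), np.float64(121.0), np.float64(121.0)]
-40 [np.float64(120.8), np.float64(120.9), np.float64(120.7), np.float64(120.9), np.float64(121.0), np.float64(120.9), np.float64(121.0), np.float64(120.9), np.float64(120.9), np.float64(120.9), np.float64(117.0), np.float64(117.1), np.float64(117.0), np.float64(117.0), np.float64(116.9), np.float64(117.1), np.float64(118.5), np.float64(121.1), np.float64(121.0), np.float64(121.0), np.float64(121.1), np.float64(121.3), np.float64(121.1)
[... 1810 characters left out ...]
at64(121.0), np.float64(121.0), np.float64(121.0), np.float64(121.2), np.float64(121.1), np.float64(121.0), np.float64(121.0), np.float64(121.1)]
60 [np.float64(120.9), np.float64(121.1), np.float64(121.1), np.float64(121.1), np.float64(121.1), np.float64(121.3), np.float64(121.1), np.float64(121.1), np.float64(121.3), np.float64(121.3), np.float64(121.1), np.float64(121.1), np.float64(121.0), np.float64(120.9), np.float64(121.0), np.float64(121.2), np.float64(121.2), np.float64(121.0), np.float64(121.0), np.float64(121.0), np.float64(121.0), np.float64(121.2), np.float64(121.1), np.float64(121.2), np.float64(121.1)]
front edge lx [-0.0941 -0.093 ] ly -0.12130365901099033 0.12054656091729357
```

View pics/w3.png

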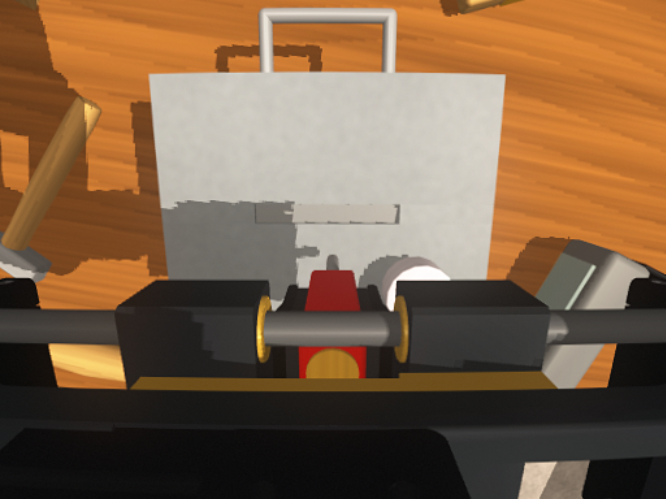

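Run:
```python
from h import *
d=np.load('w3.npz');c={k:d[k] for k in('image','z_map','mtx','distortion','tool_from_camera')};s=dict(tcp_rot=d['R'],position=d['p'])
P=cloud(c,s);Z=P[...,2]
C=np.array([.6736,.0058]);a=np.radians(9);ex=np.array([np.cos(a),np.sin(a)]);ey=np.array([-ex[1],ex[0]])
L=(P[...,:2]-C)*1000;lx=L@ex;ly=L@ey
t=s['position'][:2]-C;print('tcp local',t@ex*1000,t@ey*1000)
k=(Z>.126)&(Z<.215)&(abs(lx-29)<20)&(abs(ly-3)<14)
for z in np.arange(.13,.22,.005):
    q=k&(abs(Z-z)<.0025)
    if q.sum()>3: print(z.round(3),q.sum(),'lx',np.percentile(lx[q],[5,50,95]),'ly',np.percentile(ly[q],[2,50,98]))
print('lowest',np.percentile(Z[k],[0,1,3]))
f=(abs(Z-.1170)<.0015)&(abs(ly)<60)&(abs(lx)<15)
r=cv2.minAreaRect(np.c_[lx[f],ly[f]].astype(np.float32));print(r)
print(np.array([np.median(lx[f&(abs(ly-y)<4)]) for y in (-40,-20,0,20,40)]))
```

```text
tcp local 29.138532314778644 2.940099151788884
0.145 11 lx [25.3962 25.7383 28.9072] ly [-0.4714  3.7116  7.0591]
0.15 14 lx [25.1525 25.9822 28.7557] ly [-0.3835  3.2516  7.1383]
0.155 16 lx [25.1108 25.7582 28.2904] ly [-0.5396  2.8208  6.77  ]
0.16 12 lx [25.2805 25.5729 28.1119] ly [-0.2749  3.6418  6.7731]
0.165 18 lx [25.2756 25.6713 27.9011] ly [-0.4021  2.8138  6.5896]
0.17 15 lx [25.3028 25.8058 27.661 ] ly [-0.116   3.6033  6.772 ]
0.175 17 lx [25.2847 25.6577 26.7389] ly [0.7259 2.8022 5.666 ]
0.205 57 lx [18.1499 18.5628 18.9667] ly [-7.1091  2.739  13.3337]
0.21 70 lx [18.1912 18.4716 19.0344] ly [-7.0206  2.733  13.1643]
0.215 39 lx [18.0619 18.5203 19.0594] ly [-6.9568  4.6293 12.5887]
lowest [0.1424 0.1438 0.1463]
((1.5067591667175293, -0.35340118408203125), (12.769091606140137, 104.68617248535156), 0.2555435597896576)
[1.9156 1.8268 1.0801 1.7924 1.6386]
```

Request:
{"api": "send_rows", "payload": {"moves": "15 -21 0 14 0; 15 -20.5 0 13.9 0; 15 0 0 0 0; 15 0 10 0 0; 15 0 9 0 0; 15 0 2 0 0; 15 0 2 0 0; 15 0 0 0 0; 15 0 0 0 0"}}

```text
time_s: 8.98
position: [0.6817, -0.0342, 0.2063]
tcp_rot: [[-0.157, -0.0, -0.988], [0.988, 0.0, -0.157], [0.0, -1.0, 0.0]]
force: [-0.1, -0.7, -0.7]
opening: 0.249
```

Request:
{"api": "send_rows", "payload": {"moves": "15 0 1.5 0 0; 15 0 1.5 0 0; 15 0 0 0 0; 15 0 0 0 0"}}

```text
time_s: 9.32
position: [0.6815, -0.0346, 0.2036]
tcp_rot: [[-0.156, -0.0, -0.988], [0.988, -0.0, -0.156], [-0.0, -1.0, 0.0]]
force: [0.4, 0.3, -0.9]
opening: 0.253
```

Request:
{"api": "send_rows", "payload": {"moves": "15 0 1 0 0; 15 0 1 0 0; 15 0 0 0 0; 15 0 0 0 0"}}

```text
time_s: 9.65
position: [0.6817, -0.0348, 0.2017]
tcp_rot: [[-0.156, 0.0, -0.988], [0.988, -0.0, -0.156], [-0.0, -1.0, -0.0]]
force: [-0.1, 0.5, -0.2]
opening: 0.252
```

Request:
{"api": "send_rows", "payload": {"moves": "15 0 0.7 0 0; 15 0 0.7 0 0; 15 0 0 0 0; 15 0 0 0 0"}}

```text
time_s: 9.98
position: [0.6817, -0.0348, 0.2016]
tcp_rot: [[-0.156, 0.001, -0.988], [0.988, -0.0, -0.156], [-0.0, -1.0, -0.001]]
force: [-1.6, 0.2, 5.6]
opening: 0.248
```

Request:
{"api": "send_rows", "payload": {"moves": "15 2.5 0 0 0; 15 2.5 0 0 0; 15 2 0 0 0; 15 0 0 0 0"}}

```text
time_s: 10.32
position: [0.6817, -0.0288, 0.2016]
tcp_rot: [[-0.156, 0.004, -0.988], [0.988, -0.003, -0.156], [-0.003, -1.0, -0.003]]
force: [-0.3, -3.8, 5.5]
opening: 0.249
```

Request:
{"api": "send_rows", "payload": {"moves": "15 2 0 0 0; 15 2 0 0 0; 15 2 0 0 0; 15 0 0 0 0"}}

```text
time_s: 10.65
position: [0.6811, -0.0229, 0.2016]
tcp_rot: [[-0.156, 0.004, -0.988], [0.988, -0.003, -0.156], [-0.003, -1.0, -0.004]]
force: [0.6, -3.1, 5.0]
opening: 0.251
```

Request:
{"api": "send_rows", "payload": {"moves": "15 2 0 0.6 0; 15 2 0 0.6 0; 15 2 0 0 0; 15 0 0 0 0"}}

```text
time_s: 10.98
position: [0.6791, -0.0169, 0.2016]
tcp_rot: [[-0.156, 0.005, -0.988], [0.988, -0.002, -0.156], [-0.003, -1.0, -0.004]]
force: [1.7, -2.3, 5.3]
opening: 0.254
```

Request:
{"api": "send_rows", "payload": {"moves": "15 2 0 0 0; 15 2 0 0 0; 15 2 0 0 0; 15 0 0 0 0"}}

```text
time_s: 11.32
position: [0.678, -0.0111, 0.2016]
tcp_rot: [[-0.156, 0.004, -0.988], [0.988, -0.003, -0.156], [-0.003, -1.0, -0.004]]
force: [0.8, -3.5, 6.1]
opening: 0.255
```

Request:
{"api": "send_rows", "payload": {"moves": "15 2 0 0 0; 15 2 0 0 0; 15 2 0 0 0; 15 0 0 0 0"}}

```text
time_s: 11.65
position: [0.677, -0.0052, 0.2016]
tcp_rot: [[-0.156, 0.004, -0.988], [0.988, -0.003, -0.156], [-0.003, -1.0, -0.004]]
force: [0.2, -3.8, 6.0]
opening: 0.253
```

Request:
{"api": "send_rows", "payload": {"moves": "15 2 0 0 0; 15 2 0 0 0; 15 2 0 0 0; 15 0 0 0 0"}}

```text
time_s: 11.98
position: [0.6744, 0.0026, 0.1999]
tcp_rot: [[-0.156, -0.0, -0.988], [0.988, 0.002, -0.156], [0.002, -1.0, 0.0]]
force: [0.6, 0.7, 0.2]
opening: 0.251
```

Request:
{"api": "send_rows", "payload": {"moves": "15 0 3 0 0; 15 0 3 0 0; 15 0 2 0 0; 15 0 2 0 0; 15 0 1 0 0; 15 0 0 0 0; 15 0 0 0 0"}}

```text
time_s: 12.57
position: [0.6742, 0.0023, 0.1896]
tcp_rot: [[-0.156, -0.001, -0.988], [0.988, 0.001, -0.156], [0.001, -1.0, 0.001]]
force: [-0.3, 0.3, 4.0]
opening: 0.25
```

Request:
{"api": "send_rows", "payload": {"moves": "15 0 1.2 0 0; 15 0 0 0 0; 15 0 0 0 0"}}

```text
time_s: 12.82
position: [0.6742, 0.0023, 0.1894]
tcp_rot: [[-0.156, -0.0, -0.988], [0.988, 0.001, -0.156], [0.001, -1.0, 0.0]]
force: [-1.9, 0.6, 9.3]
opening: 0.247
```

Request:
{"api": "send_rows", "payload": {"moves": "15 0 -5 0 0; 15 0 -13 0 0; 15 0 -13 0 0; 15 0 -15 0 0; 15 -31.3 0 21.6 0; 15 -31.3 0 21.6 0; 15 -31.3 0 21.6 0; 15 -31.3 0 21.6 0; 15 -31.3 0 21.6 0; 15 -31.3 0 21.6 0; 15 -31.3 0 21.6 0; 15 -31.3 0 21.6 0; 15 -31.3 0 21.6 0; 15 -31.3 0 21.6 0"}}

```text
time_s: 13.98
position: [0.5084, -0.3425, 0.233]
tcp_rot: [[-0.156, -0.002, -0.988], [0.988, 0.001, -0.156], [0.001, -1.0, 0.001]]
force: [0.2, -0.6, -1.0]
opening: 0.25
```

Request:
{"api": "send_rows", "payload": {"moves": "15 0 0 0 6.46; 15 0 0 0 6.46; 15 0 0 0 6.46; 15 0 0 0 6.46; 15 0 0 0 6.46; 15 0 0 0 6.46; 15 0 0 0 6.44; 15 0 0 0 0; 15 0 0 0 0"}}

```text
time_s: 14.73
position: [0.5096, -0.3411, 0.2332]
tcp_rot: [[0.589, -0.001, -0.808], [0.808, 0.001, 0.589], [-0.0, -1.0, 0.002]]
force: [-0.3, -0.5, -1.4]
opening: 0.254
```

Run:
```python
from h import *
s=read_state();c=capture('wrist')
cv2.imwrite('pics/w4.png',cv2.resize(c['image'][120:260,170:350],None,fx=4,fy=4,interpolation=2))
go([.4862,-.3219,.2334],s)
P=cloud(c,s);Z=P[...,2];R=np.array(s['tcp_rot'])
m=(abs(Z-.071)<.003)&(abs(P[...,0]-.486)<.06)&(abs(P[...,1]+.323)<.06)
print('stand',m.sum(),cv2.minAreaRect(P[m][:,:2].astype(np.float32)*1000),np.median(Z[m]))
for q in mark_of(c,'stand_hole')[:2]: print('hole',q['p'],q['pixel'],w(c,q['pixel'],s,z=.07))
T=(P-s['position'])@R*1000  # tool coords mm
d=-T[...,1]
k=(Z>.13)&(Z<.23)&(abs(T[...,0])<14)&(abs(T[...,2])<20)
for z in np.arange(.14,.22,.006):
    q=k&(abs(Z-z)<.003)
    if q.sum()>3: print(z.round(3),q.sum(),'tz',np.percentile(T[q][:,2],[5,50,95]),'tx',np.percentile(T[q][:,0],[2,50,98]))
# hole: pixels in stand region deeper than top
h=(Z<.062)&(Z>.0)&(np.hypot(P[...,0]-.486,P[...,1]+.323)<.02)
v,u=np.nonzero(h);print('deep',h.sum(), (np.mean(v),np.mean(u)) if len(v) else 0, w(c,(v.mean(),u.mean()),s,z=.07) if len(v) else 0)
```

```text
t 14.73 tcp [ 0.5096 -0.3411  0.2332] yaw 53.94 F [-0.2783 -0.5043 -1.3802] op 0.254 shift [ 1.7 -0.2 30.2]
stand 4975 ((485.6683349609375, -323.4364318847656), (80.23310852050781, 80.5183334350586), 64.73734283447266) 0.07100165232890582
hole 0.6 [156.0, 255.3] [ 0.4859 -0.3233  0.07  ]
0.152 13 tz [-0.0478  3.1588  3.6264] tx [-3.1815  0.9748  4.4797]
0.158 19 tz [0.2876 3.2661 3.7596] tx [-3.3175  0.1065  4.0468]
0.164 15 tz [0.6336 3.1384 3.7517] tx [-3.0023  0.9317  4.0456]
0.17 19 tz [1.0661 3.268  3.8032] tx [-3.1543  0.1037  4.1886]
0.176 21 tz [1.4098 3.096  3.7869] tx [-3.0644  0.8969  4.0695]
0.182 15 tz [2.4732 3.4585 3.8136] tx [-2.01    0.1001  2.9739]
0.212 67 tz [10.1975 10.7302 11.0271] tx [-9.6728  0.0846 10.6369]
0.218 91 tz [10.1367 10.636  10.9524] tx [-9.8051  0.0835 10.466 ]
deep 109 (np.float64(155.3394495412844), np.float64(255.0)) [ 0.4851 -0.3231  0.07  ]
```

View pics/w4.png

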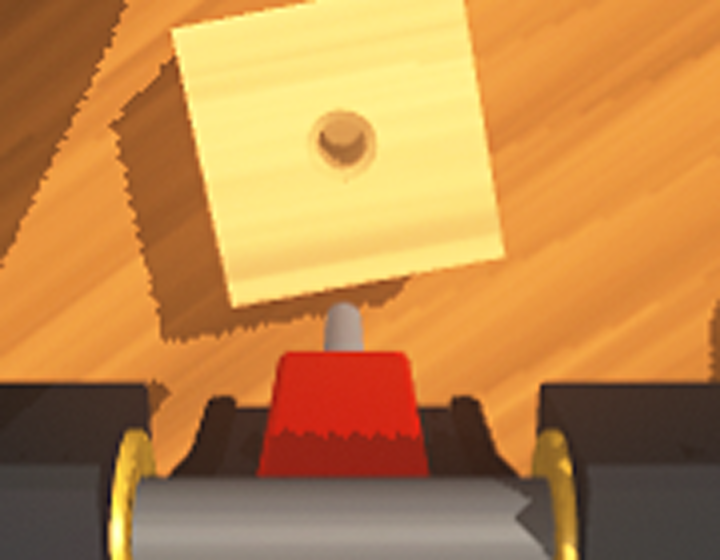

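The hole is at (342,140) in this crop, with the key tip at (343,305), so they are aligned sideways and 30 mm apart along tool z.

Request:
{"api": "send_rows", "payload": {"moves": "15 -0.3 0 15 0; 15 0 0 15.1 0; 15 0 0 0 0; 15 0 30 0 0; 15 0 25 0 0; 15 0 15 0 0; 15 0 5 0 0; 15 0 4 0 0; 15 0 4 0 0; 15 0 4 0 0; 15 0 0 0 0; 15 0 0 0 0"}}

```text
time_s: 15.83
position: [0.486, -0.324, 0.1475]
tcp_rot: [[0.591, 0.001, -0.807], [0.807, -0.001, 0.591], [-0.0, -1.0, -0.001]]
force: [0.7, 0.1, -0.6]
opening: 0.254
```

Request:
{"api": "send_rows", "payload": {"moves": "15 0 8 0 0; 15 0 10 0 0; 15 0 10 0 0; 15 0 10 0 0; 15 0 8 0 0; 15 0 3 0 0; 15 0 1 0 0; 15 0 0 0 0; 15 0 0 0 0"}}

```text
time_s: 16.58
position: [0.4858, -0.3239, 0.0971]
tcp_rot: [[0.591, 0.0, -0.807], [0.807, -0.0, 0.591], [-0.0, -1.0, -0.001]]
force: [0.3, 0.4, -1.0]
opening: 0.25
```

Request:
{"api": "send_rows", "payload": {"moves": "15 0 1.2 0 0; 15 0 0 0 0; 30 0 0 0 0; 50 0 0 0 0; 50 0 0 0 0; 50 0 0 0 0; 50 0 -10 0 0; 50 0 -20 0 0; 50 0 -30 0 0; 50 0 -35 0 0; 50 0 -35 0 0; 50 0 0 0 0"}}

```text
time_s: 17.58
position: [0.4891, -0.3269, 0.234]
tcp_rot: [[0.591, 0.011, -0.807], [0.807, -0.011, 0.591], [-0.002, -1.0, -0.015]]
force: [0.6, -0.5, 1.2]
opening: 0.571
```

Request:
{"api": "send_rows", "payload": {"moves": "50 0 0 0 6.39; 50 0 0 0 6.39; 50 0 0 0 6.39; 50 0 0 0 6.39; 50 0 0 0 6.39; 50 0 0 0 6.39; 50 0 0 0 6.36; 50 12.4 0 36.9 0; 50 12.4 0 36.9 0; 50 12.4 0 36.9 0; 50 12.4 0 36.9 0; 50 12.4 0 36.9 0; 50 12.4 0 36.9 0; 50 12.4 0 36.9 0; 50 12.4 0 36.9 0; 50 0 0 0 0; 50 0 0 0 0"}}

```text
time_s: 19.0
position: [0.5369, -0.0144, 0.2261]
tcp_rot: [[0.987, 0.0, -0.162], [0.162, -0.0, 0.987], [0.0, -1.0, -0.0]]
force: [-0.3, -0.1, -0.7]
opening: 0.578
```

Run:
```python
from h import *
s=read_state();c=capture('wrist')
cv2.imwrite('pics/w5.png',cv2.resize(c['image'],None,fx=1.2,fy=1.2))
go([.5369,-.0167,.071],s)
P=cloud(c,s);Z=P[...,2]
T=(P-s['position'])@np.array(s['tcp_rot'])*1000
m=(Z>.086)&(Z<.1)&(abs(T[...,0])<25)&(abs(T[...,2])<60)
for z0 in range(-55,56,10):
    q=m&(abs(T[...,2]-z0)<5)
    if q.sum()>3: print(z0,q.sum(),np.percentile(T[q][:,0],[2,50,98]),Z[q].max())
c=capture('scene');P=cloud(c);Z=P[...,2]
for n,lo,X,Y in(('key',.143,.486,-.323),('big',.17,.376,-.34)):
    q=(Z>lo)&(Z<.2)&(abs(P[...,0]-X)<.03)&(abs(P[...,1]-Y)<.03);print(n,q.sum(),P[q].mean(0),Z[q].max())
cv2.imwrite('pics/s5.png',cv2.resize(c['image'][80:300,60:300],None,fx=2.4,fy=2.4,interpolation=2))
```

```text
t 19.0 tcp [ 0.5369 -0.0144  0.2261] yaw 9.35 F [-0.3258 -0.0586 -0.688 ] op 0.578 shift [ -0.3 155.1  -2.2]
-55 28 [-3.5231 11.6724 23.6334] 0.09499481100924534
-45 246 [-5.1746  8.9569 23.9501] 0.09734973673113284
-35 78 [-5.1571 -0.8336  3.4749] 0.09713388007705553
-25 81 [-5.1174 -0.8283  3.4331] 0.09669416782139095
-15 82 [-5.0843 -0.8283  3.4028] 0.09675584946247046
-5 80 [-5.0554 -0.8278  3.37  ] 0.09687050315209794
5 87 [-5.0117 -0.8228  3.3424] 0.09683960923766094
15 85 [-4.9828 -0.8212  3.3141] 0.09735441411633805
25 92 [-4.9423 -0.8176  4.3306] 0.097130956586364
35 139 [-4.9043  1.2112 23.3687] 0.09707358674155836
45 236 [-4.8601 10.2098 24.3039] 0.0978846821515934
key 64 [ 0.4893 -0.3238  0.1503] 0.15499922731572646
big 134 [ 0.3814 -0.3392  0.1831] 0.19166450229783538
```

View pics/w5.png

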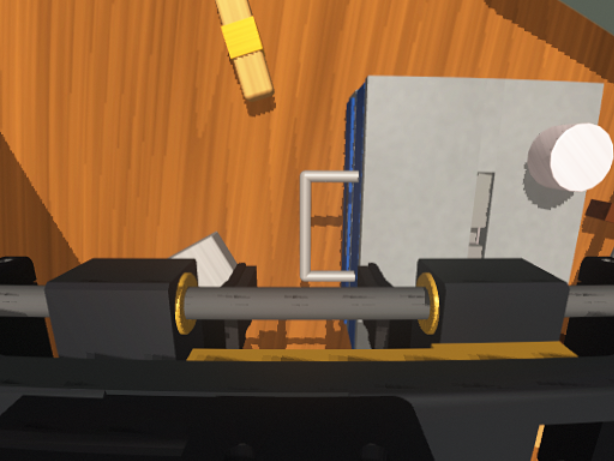

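View pics/s5.png

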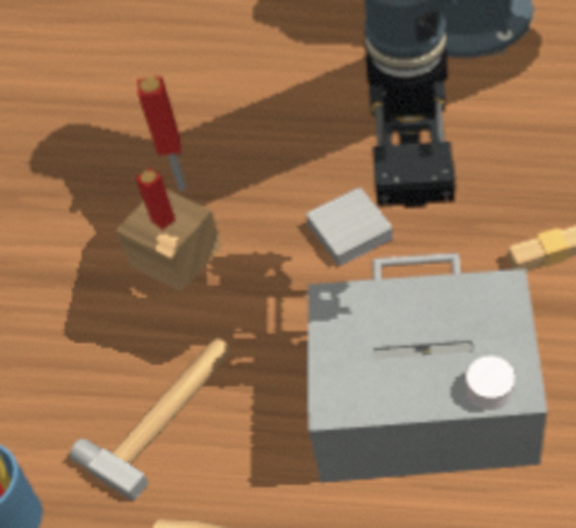

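Key upright in the stand (scene crop (155,200)), the sunk catch shows at wrist (475,237), and the handle bar is centred under the tool.

Request:
{"api": "send_rows", "payload": {"moves": "36 -0.8 0 0 0; 36 0 30 0 0; 36 0 35 0 0; 36 0 35 0 0; 36 0 30 0 0; 36 0 18 0 0; 36 0 7 0 0; 36 0 0 0 0; 4 0 0 0 0; 4 0 0 0 0; 4 0 0 0 0; 4 0 0 0 0; 4 0 0 0 0; 4 0 0 0 0; 4 0 0 0 0"}}

```text
time_s: 20.35
position: [0.5358, -0.0168, 0.0716]
tcp_rot: [[0.987, -0.0, -0.158], [0.158, -0.001, 0.987], [-0.0, -1.0, -0.001]]
force: [-2.5, -1.1, 5.4]
opening: 0.104
```

Request:
{"api": "send_rows", "payload": {"moves": "4 -2 0 0 0; 4 -4 0 0 0; 4 -5 0 0 0; 4 -5 0 0 0; 4 -5 0 0 0; 4 -5 0 0 0; 4 0 0 0 0"}}

```text
time_s: 20.93
position: [0.5102, -0.021, 0.0716]
tcp_rot: [[0.987, 0.001, -0.158], [0.158, -0.001, 0.987], [0.001, -1.0, -0.001]]
force: [-0.0, 0.5, 8.1]
opening: 0.102
```

Request:
{"api": "send_rows", "payload": {"moves": "4 -5 0 0 0; 4 -6 0 0 0; 4 -6 0 0 0; 4 -6 0 0 0; 4 -6 0 0 0; 4 -6 0 0 0; 4 -6 0 0 0; 4 -5 0 0 0; 4 -3 0 0 0; 4 0 0 0 0; 4 0 0 0 0"}}

```text
time_s: 21.85
position: [0.462, -0.0287, 0.0716]
tcp_rot: [[0.987, 0.001, -0.158], [0.158, -0.001, 0.987], [0.001, -1.0, -0.001]]
force: [-0.8, 0.5, 10.1]
opening: 0.105
```

Pulled about 75 mm. Release and rise.

Request:
{"api": "send_rows", "payload": {"moves": "20 0 0 0 0; 36 0 0 0 0; 36 0 0 0 0; 36 0 0 0 0; 36 0 0 0 0; 36 0 -10 0 0; 36 0 -25 0 0; 36 0 -35 0 0; 36 0 -35 0 0; 36 0 -35 0 0; 36 0 0 0 0; 36 0 0 0 0; 36 0 0 0 0"}}

```text
time_s: 22.93
position: [0.4614, -0.0283, 0.2103]
tcp_rot: [[0.987, -0.001, -0.158], [0.158, 0.0, 0.987], [-0.001, -1.0, 0.0]]
force: [0.4, -0.3, 0.4]
opening: 0.413
```

Run:
```python
from h import *
s=read_state();go([0.462,-.0287,.21],s)
c=capture('wrist');P=cloud(c,s);Z=P[...,2]
T=(P-s['position'])@np.array(s['tcp_rot'])*1000
q=(Z>.086)&(Z<.1)&(abs(T[...,0])<25)&(abs(T[...,2])<25)
b=s['position']+np.array(s['tcp_rot'])[:,0]*np.mean(np.percentile(T[q][:,0],[2,98]))/1000
print('bar',b,'drawer',-(b[:2]-[.5369,-.0167])@[np.cos(.16),np.sin(.16)])
c=capture('scene');cv2.imwrite('pics/s6.png',cv2.resize(c['image'][80:300,60:430],None,fx=2.1,fy=2.1,interpolation=2))
P=cloud(c);Z=P[...,2]
q=(Z>.143)&(Z<.2)&(abs(P[...,0]-.486)<.03)&(abs(P[...,1]+.323)<.03);print('key',q.sum(),P[q].mean(0))
for t in('jar','tin','block','brush','hammer','ringclamp'):
    for m in mark_of(c,t)[:1]: print(t,round(m['p'],2),w(c,m['pixel']))
```

```text
t 22.93 tcp [ 0.4614 -0.0283  0.2103] yaw 9.08 F [ 0.4128 -0.3034  0.3571] op 0.413 shift [ 0.5  0.3 -0.5]
bar [ 0.4631 -0.0281  0.2103] drawer 0.0746290547606416
key 65 [ 0.4893 -0.3235  0.1503]
jar 0.84 [0.5657 0.3973 0.0265]
tin 0.61 [0.7343 0.0743 0.1478]
block 0.63 [ 0.4404 -0.1019  0.0218]
hammer 0.71 [ 0.7126 -0.2793  0.0231]
ringclamp 0.72 [0.6683 0.0008 0.1166]
```

View pics/s6.png

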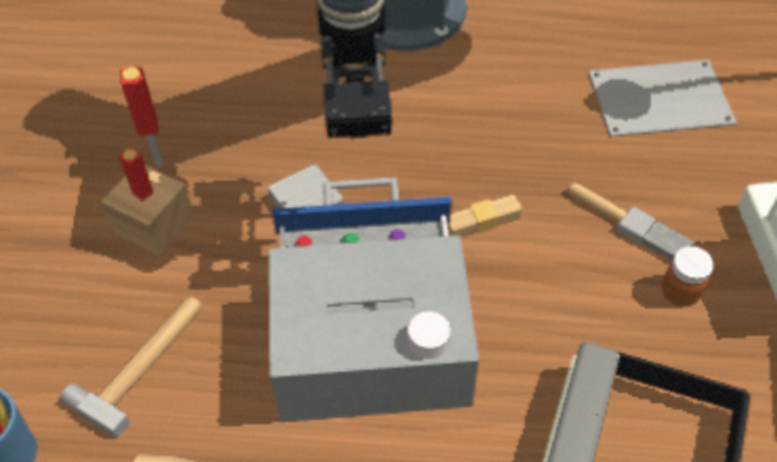

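The drawer is open at (360,215), the key is upright in its stand at (138,175), and the bystanders are in their places.

```bash
python3 -c "
from rig import *
print(hand_in())"
```

```text
the job is handed in; nothing more can be done
None
```

The job is done and handed in at about 23 s of the 64 s allowed. I took the smaller red key from the stand and slid its tip along the groove until it dropped in near the middle. I then pushed the catch down about 12 mm until it bottomed, put the key back in its stand and pulled the drawer open.

**Last checks:**
- **Drawer:** open about 75 mm of 80, measured from the handle bar.
- **Key:** upright in its stand, with its top at 150 mm, the same as at the start.
- **Catch:** visibly sunk in the groove.
- **Gripper:** open, well above the handle and touching nothing.
- **Bystanders:** all look where they started in the final picture.
- **Forces:** the highest wrist reading I saw was about 10 N.

**Checks that failed or disagreed:** in the final scene picture the network's ring clamp mark landed on the cabinet top, not on the clamp, and it did not find the brush. The picture shows both in their original places. The block mark came out about 1 cm from its first reading in that view, because the drawer handle now hides part of it.

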